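# Open the parts carousel at the blue lens blanks

## Robot

A 6-joint arm with a two-finger parallel gripper is mounted at the origin on the work surface. World frame = base frame: x ahead of the robot, y to its left, z up, the work surface at z = 0. Lengths are in mm, angles in rad, forces in N, time in s.
With the tool pointing down it reaches from about 275 to 750 mm from the base axis. Payload 10.2 kg.
Tool frame: the origin (TCP) lies at the very end of the fingers, on their centre line; the grasp point (between the pads) lies 19 mm behind it; z points along the fingers, y is the direction in which the jaws open and shut (so a half turn about z gives the same grasp; the last joint's range is limited). The gripper opens to 85 mm and grips with 20 to 120 N. Pads are 22 mm wide; open, the fingers measure 114 mm over their backs; the gripper's body (76 mm by 85 mm) begins 54 mm behind the grasp point. The pads swing forward as they close: fully open they stand 13 mm farther back than shut.
Start: joints at [-1.565, 0.313, 1.498, -0, 1.331, -0.223], TCP at [119.061, -511.327, 194.594] pointing down, gripper open.
Joint ranges: [-2.94, 2.94], [-0.97, 2.17], [0.19, 2.56], [-1.23, 4.37], [0.02, 3.11], [-2.88, 2.88]. Speed limits (rad/s): [2.39, 2.39, 3.01, 3.14, 3.14, 3.14].

## Interface

Orientations are given as a unit quaternion [w, x, y, z].
In Python, from rig import * gives the robot as it stands. The module is installed in compiled form; this text tells all that it offers.
- The arm moves only by the shell command python3 -m crank 'ROWS' [FORCE]. ROWS is a JSON object of lists of equal length, an entry for each row: "dp": the shift along the world's x, y, z in cm, a list of three; "delta_rot": the turn, a rotation vector about the world's x, y, z in degrees, a list of three; "claw": the closure in counts, from 0 (fully open) to 255 (shut). A call has 1 to 10 rows; each row shifts and turns the commanded pose from where the row before left it; what a row does not reach is not made up. A row lasts 1/10 s, in which the tool goes at most 50 mm and 8.59 degrees, less where a joint would pass 70% of its speed; a pose out of reach is approached as far as the arm can. A call is refused whole if a number of a shift passes 5 or a number of a turn 8.59, either way. A call with a gripper value outside its range is refused whole. The fingers move at their own pace and stop on an object; FORCE is the grip in N (left out, the last holds). Time passes only in rows, so rows that do not move let the fingers close. It gives the time, the measured TCP pose, the force and the opening at its end, in the units of the state.
- sense(): the state, without advancing time (a new reading comes with each control period).
- capture(name): name is "scene" or "top" or "wrist"; returns (picture, depth): 384x512x3 uint8, red, green, blue; 384x512 float32, mm along the optical axis (not along the pixel's ray), 0 where there is no reading.
- camera_model(name): a dict with "fx", "fy", "cx", "cy" (pixels), "cam_to_world" (4x4, takes a point from camera to world coordinates); the wrist camera has in their place "T_tool_cam" (4x4, takes a point from camera to tool coordinates, whose origin is the TCP and whose axes are the flange's). Camera axes: x right, y up, looking along -z (the intrinsics and any distortion apply to the point x, -y, -z); pixel columns grow to the right and rows downward; lengths in mm; the calibration is good to about 2 mm. A picture is of the moment at which its call begins: read the wrist's pose just before it. camera_model takes no time and is no camera call.
- finish_job(): hands the job in, once; it reports no verdict.
Trained networks look in the newest picture that a camera, given by its name, has taken for a name from the list of things; names that differ only in an ending like _2 or _b are one class to them, and where a whole thing is asked for, a point or a joint stands for the part that bears it (a point fixed in the world has none). Each returns a list of dicts, best first, with "p" (0 to 1); they miss things now and then, are a little off and sometimes report something else, mostly with a low value. They report only what shows in the picture. A call takes as long as a camera call.
- boxes_of(camera, target): "centre" ([column, row] in pixels, amid what is visible of it).
- masks_of(camera, target): "region" (384x512 bool, what is visible of it) and "centre" ([column, row] in pixels, amid what is visible of it).
- pinpoint(camera, target): "centre" ([column, row] in pixels: a listed point, or the origin of a listed thing).
The state is a dict: "time_s": time; "joints": joint angles; "dq": joint speeds; "tau": joint torques, N m; "eef_pos": TCP position; "ee_rot": TCP orientation; "force": force on the tool from outside, world axes, zero at the start; "wrist_torque": the same for the moment, N m; "grip_width": opening from 0.0 (shut) to 1.0 (fully open).
Only numpy, scipy, OpenCV 4.12 (cv2) and the standard library are available. Lean on these libraries where they do the work, as an engineer would, in place of code of your own. Each camera call takes 0.05 s, during which the arm holds its last target.

## Task

Turn the notched brass cover of the round parts carousel by its black post until the notch is squarely over the stack of pale blue glass lens blanks, so that a new blank can be lifted out, then let go of the post. Leave the broken piece of blue lens glass lying on the board where it is.

Things in the scene. Friction and masses are not known exactly. Their poses are not given: they have to be found in the camera images.
- carousel: Round white tray, 196 mm wide, 19 mm high. Disc stacks stand 60 degrees apart on its floor, one place of six empty. A flat brass cover 144 mm wide turns on its centre axis, top 30 mm above the origin (nut 3 mm higher); a wedge notch 52 degrees wide opens to its rim. It stays where left; drag 1.5 N at its post; the shorter way to blue is always free. Origin: on the axis, tray underside, z up.
- post (a point): Upright round black post on the brass cover, 16 mm wide (20 mm at its lowest 4 mm), 40 mm tall, 45 mm from the cover's axis, exactly opposite the notch. Point: half-way up the post, 20 mm above the cover. It turns with the cover; x points level through the axis to the notch's middle (115 mm from the post, 70 mm beyond the axis). Fingers may keep their heading as it turns between them.
- blue_stack (a point): Stack of three pale blue glass discs, 38 mm wide, 12 mm high, seated fast in the tray, its centre 70 mm from the axis; the cover hides all but its outer 17 mm. The other stacks are cork, black iron, nickel and red fibre. Point: centre of the stack's top face, 1 mm below the cover's underside.
- broken_glass (a point): Loose broken piece of pale blue lens glass, about 65 by 45 mm and 19 mm high, lying on the oak board beside the carousel. Point: its middle, half-way up.

How it is judged:
By the outcome, as a careful person would: the job done as asked, in the order asked, and still so for the second after the job is handed in, with the robot touching nothing.
It also fails if it takes over 35 s, if anything falls off the work surface, if the arm or the gripper's body presses on something with over 40 N, if the wrist force passes 120 N, or if a joint passes its speed limit or range.

## Working session

There is one attempt and no reset: what is moved stays moved. The work goes in short steps, Python scripts to look and compute and a shell command to move; the robot and the scene stay as the last step left them, time stands still between calls to the robot, and variables do not carry over. Pictures are saved under pics/ and viewed, and the job is handed in when it is done.

```bash
mkdir -p pics; cat > h.py <<'E'
from rig import *
import numpy as np, cv2
def world(cam,px,depth):
    m=camera_model(cam); x=(px[0]-m['cx'])/m['fx']*depth; y=(px[1]-m['cy'])/m['fy']*depth
    return (np.array(m['cam_to_world'])@[x,-y,-depth,1])[:3]
def onplane(cam,px,z):
    a=world(cam,px,1.);b=world(cam,px,1000.); t=(z-a[2])/(b[2]-a[2]); return a+t*(b-a)
def save(n,p): cv2.imwrite('pics/'+n,cv2.cvtColor(p,cv2.COLOR_RGB2BGR))
E
python3 - <<'E'
from h import *
s=sense(); print(s)
for c in('top','scene'):
    p,d=capture(c); save(c+'1.png',p); m=camera_model(c); print({k:v for k,v in m.items()})
    for t in('carousel','post','blue_stack','broken_glass'):
        for r in pinpoint(c,t)[:3]:
            u,v=r['centre']; dd=d[int(round(v)),int(round(u))]
            print(c,t,round(r['p'],2),np.round(r['centre'],1),np.round(world(c,r['centre'],dd),1))
E
```

```text
{'time_s': 0.0, 'joints': array([-1.56538692e+00,  3.13396271e-01,  1.49842302e+00, -1.10493289e-07,
        1.33098489e+00, -2.23424654e-01]), 'dq': array([-0.00025862, -0.00021792,  0.00094896, -0.00048929, -0.00146286,
        0.00071396]), 'tau': array([ 4.55157738e-05, -4.12265217e+01, -2.59744781e+01, -2.02791716e-04,
        4.19409393e-03,  1.56622001e-06]), 'eef_pos': array([ 119.06600947, -511.01950606,  194.06788512]), 'ee_rot': array([-6.02173229e-04,  9.93461326e-01,  1.14167542e-01,  6.58487350e-05]), 'force': array([-0.15878676, -0.01938718, -0.11413421]), 'wrist_torque': array([ 0.00125777, -0.00352696, -0.00764825]), 'grip_width': 1.0022646333509742}
{'fx': 461.9912677484852, 'fy': 461.9912677484852, 'cx': 263.0695075593096, 'cy': 191.7819640395539, 'cam_to_world': array([[-1.17200119e-02,  9.87071483e-01, -1.59851587e-01,
         4.58528013e+02],
       [-9.99901685e-01, -1.03382076e-02,  9.47322308e-03,
        -8.20474985e+01],
       [ 7.69816946e-03,  1.59946897e-01,  9.87095602e-01,
         7.04866274e+02],
       [ 0.00000000e+00,  0.00000000e+00,  0.0000000
[... 283 characters left out ...]
13.5 -248.5   39.3]
{'fx': 433.8770514496592, 'fy': 433.8770514496592, 'cx': 259.66657173848296, 'cy': 194.9179449676487, 'cam_to_world': array([[ 5.89501172e-01, -5.45076757e-01,  5.96137314e-01,
         9.76665995e+02],
       [ 8.07767153e-01,  3.98496779e-01, -4.34410570e-01,
        -3.55172076e+02],
       [-7.71694570e-04,  7.37625681e-01,  6.75209419e-01,
         5.32375219e+02],
       [ 0.00000000e+00,  0.00000000e+00,  0.00000000e+00,
         1.00000000e+00]])}
scene carousel 0.91 [270.2 187.7] [548.2 -21.2  51.7]
scene post 0.56 [255.7 155.4] [481.9  -3.1  70.4]
scene blue_stack 0.56 [228.2 182.2] [488.5 -66.3  45.2]
scene broken_glass 0.93 [136.8 247. ] [ 521.6 -252.2   34.3]
```

View pics/top1.png

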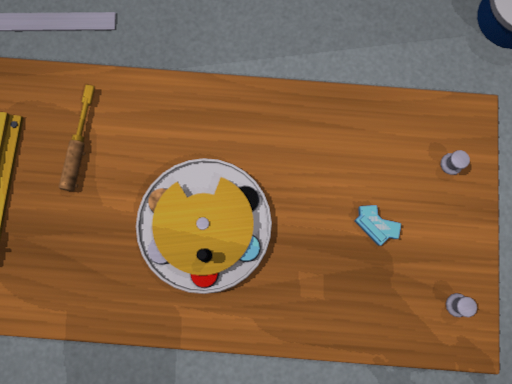

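View pics/scene1.png

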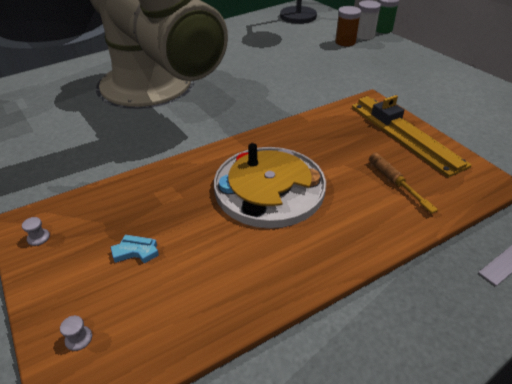

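The top view shows the cover centred near (203,224), with the post at (204,255) and the notch pointing up at about (202,187). Blue is lower right at (250,247). So the cover has to turn clockwise, by about 117°. Next I measure this precisely.

```bash
cat > meas.py <<'E'
from h import *
def run(cam='top',tag='m'):
    p,d=capture(cam); save(tag+'.png',p)
    v,u=np.mgrid[0:384,0:512]; m=camera_model(cam); 
    P=np.stack([(u-m['cx'])/m['fx']*d,-(v-m['cy'])/m['fy']*d,-d,np.ones_like(d)],-1)@np.array(m['cam_to_world']).T
    P=P[...,:3]; h=cv2.cvtColor(p,cv2.COLOR_RGB2HSV)
    near=(np.hypot(P[...,0]-515,P[...,1]+5)<130)&(d>0)
    brass=near&(h[...,0]>17)&(h[...,0]<28)&(h[...,1]>150)&(P[...,2]>40)
    zc=np.median(P[brass][:,2]); print('brass n,z',brass.sum(),zc)
    # white tray outer: pixels not wood
    blue=near&(h[...,0]>85)&(h[...,0]<105)&(h[...,1]>60)&(P[...,2]>30)
    print('blue n',blue.sum(),P[blue].mean(0), np.percentile(P[blue][:,2],50))
    # cover outline: project onto plane zc
    def pl(px): return np.array([onplane(cam,q,zc) for q in px])
    c=max(cv2.findContours(brass.astype(np.uint8),cv2.RETR_EXTERNAL,cv2.CHAIN_APPROX_NONE)[0],key=len)[:,0,:].astype(float)
    Q=pl(c)[:,:2]
    ok=np.ones(len(Q),bool); 
    from scipy.optimize import least_squares
    r=least_squares(lambda x:np.hypot(Q[:,0]-x[0],Q[:,1]-x[1])-x[2],[515,-5,72],loss='cauchy',f_scale=1.)
    print('cover circle',r.x)
    C=r.x[:2]; R=np.hypot(*(Q-C).T); A=np.degrees(np.arctan2(Q[:,1]-C[1],Q[:,0]-C[0]))
    n=R<r.x[2]-5
    o=np.argsort(A[n]); print('notch contour ang,rad'); print(' '.join(f'{a:.0f}:{b:.0f}' for a,b in zip(A[n][o],R[n][o])))
    B=pl(np.argwhere(blue)[:,::-1].astype(float))
    # blue on its own plane zc-2ish
    b=np.array([onplane(cam,q,zc-3) for q in np.argwhere(blue)[:,::-1]])[:,:2].mean(0)
    print('blue dir deg',np.degrees(np.arctan2(*(b-C)[::-1])),np.hypot(*(b-C)))
    dark=near&(h[...,2]<60)&(P[...,2]>zc+30)
    print('post top',dark.sum(),P[dark].mean(0) if dark.any() else None)
    if dark.any():
        t=np.array([onplane(cam,q,zc+40) for q in np.argwhere(dark)[:,::-1]])[:,:2].mean(0); print(t,'dir',np.degrees(np.arctan2(*(t-C)[::-1])),np.hypot(*(t-C)))
    cv2.imwrite('pics/'+tag+'_z.png',cv2.resize(cv2.cvtColor(p,cv2.COLOR_RGB2BGR)[140:310,110:300],None,fx=3.4,fy=3.4,interpolation=cv2.INTER_CUBIC))
    return P,h
if __name__=='__main__':
    import sys
    run(tag=sys.argv[1])
E
python3 meas.py m2
```

```text
brass n,z 6934 49.33311883008707
blue n 269 [481.99698423 -69.28107561  43.23949921] 42.997707130286244
cover circle [520.49325773  -1.8681624   70.8144286 ]
notch contour ang,rad
-23:45 -23:53 -22:61 -22:50 -22:58 -22:65 -22:47 -22:54 -22:62 -22:43 -22:51 -22:59 -21:63 -21:56 -21:48 -20:43 -18:42 -16:42 -14:42 -12:43 -10:42 -8:42 -6:42 -4:42 -2:42 -0:42 2:42 4:42 6:42 7:42 9:43 11:43 14:42 15:42 17:42 19:43 21:43 23:43 25:43 28:43 29:43 31:44 32:57 32:48 32:62 32:53 32:59 32:45 33:64 33:50 33:55 33:61 33:47 33:52
blue dir deg -119.80390833419361 77.66742498007696
post top 111 [475.60637808  -6.97670886  88.50269777]
[475.58498719  -7.07404248] dir -173.3876422374319 45.20900298271595
```

View pics/m2_z.png

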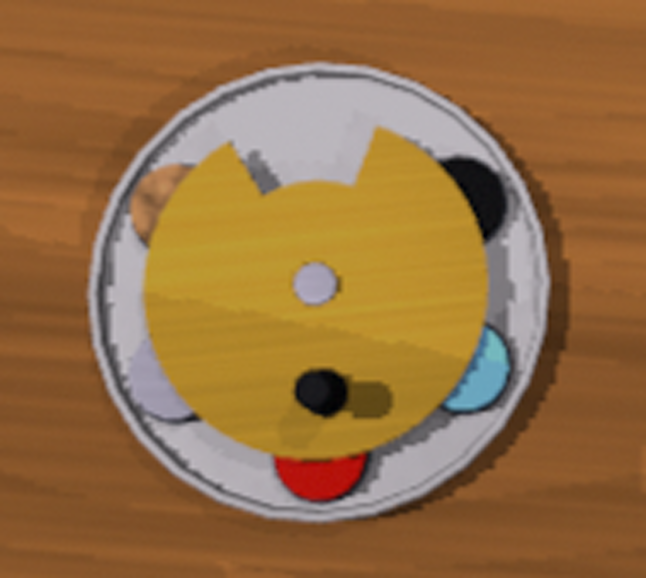

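```bash
cat > st.py <<'E'
from meas import *
from scipy.optimize import least_squares
C=np.array([520.5,-1.9]); print('nut',onplane('top',(202.4,223.2),52.5))
p,d=capture('top'); h=cv2.cvtColor(p,cv2.COLOR_RGB2HSV)
v,u=np.mgrid[0:384,0:512]
W=np.array([onplane('top',(a,b),44) for a,b in zip(u.ravel(),v.ravel())]).reshape(384,512,3)
R=np.hypot(W[...,0]-C[0],W[...,1]-C[1]); ring=(R>70)&(R<92)
M={'blue':ring&(h[...,0]>85)&(h[...,0]<105)&(h[...,1]>60),'red':ring&((h[...,0]<5)|(h[...,0]>175))&(h[...,1]>200)&(h[...,2]>100),'black':ring&(h[...,2]<45)}
for k,m in M.items():
    n,l,s,_=cv2.connectedComponentsWithStats(m.astype(np.uint8)); i=1+np.argmax(s[1:,4]); m=(l==i)
    c=max(cv2.findContours(m.astype(np.uint8),0,cv2.CHAIN_APPROX_NONE)[0],key=len)[:,0]
    Q=np.array([W[b,a,:2] for a,b in c]); rr=np.hypot(*(Q-C).T); Q=Q[rr>74]
    a0=np.arctan2(*(Q.mean(0)-C)[::-1])
    f=lambda x:np.hypot(Q[:,0]-C[0]-x[1]*np.cos(x[0]),Q[:,1]-C[1]-x[1]*np.sin(x[0]))-18.5
    r=least_squares(f,[a0,70],loss='soft_l1'); print(k,m.sum(),np.degrees(r.x[0]),r.x[1],np.abs(r.fun).mean())
E
python3 st.py
python3 - <<'E'
from h import *
capture('top')
for r in masks_of('top','blue_stack')[:2]: print(r['p'],r['centre'],r['region'].sum(),onplane('top',r['centre'],44))
E
```

```text
nut [520.08534952  -2.02607814  52.5       ]
0.79 [250.4, 250.5] 335 [481.29840592 -69.41452562  44.        ]Traceback (most recent call last):
  File "st.py", line 6, in <module>
    W=np.array([onplane('top',(a,b),44) for a,b in zip(u.ravel(),v.ravel())]).reshape(384,512,3)
                ~~~~~~~^^^^^^^^^^^^^^^^
  File "h.py", line 7, in onplane
    a=world(cam,px,1.);b=world(cam,px,1000.); t=(z-a[2])/(b[2]-a[2]); return a+t*(b-a)
                         ~~~~~^^^^^^^^^^^^^^
  File "h.py", line 4, in world
    m=camera_model(cam); x=(px[0]-m['cx'])/m['fx']*depth; y=(px[1]-m['cy'])/m['fy']*depth
ValueError: time passes only in moves, steps and waits
```

```bash
sed -i 's/^def world/import functools\n_cm=functools.lru_cache(None)(camera_model)\ndef world/; s/m=camera_model(cam); x=/m=_cm(cam); x=/' h.py; python3 st.py
```

```text
nut [520.08534952  -2.02607814  52.5       ]
blue 267 -119.18597805126714 70.45646706994785 0.3423261379619643
red 233 -178.63373550195203 68.70101474363913 3.453848626950164
black 218 -60.32668061238082 69.09604300014017 1.130270715853666
```

```bash
python3 -m crank '{"dp":[[1.8,2.5,0],[1.8,2.5,0],[1.8,2.5,0],[1.8,2.5,0],[1.8,2.5,0],[1.8,2.5,0],[1.8,2.5,0],[1.8,2.5,0],[1.8,2.5,0],[1.8,2.5,0]],"delta_rot":[[0,0,0],[0,0,0],[0,0,0],[0,0,0],[0,0,0],[0,0,0],[0,0,0],[0,0,0],[0,0,0],[0,0,0]],"claw":[90,90,90,90,90,90,90,90,90,90]}' 25
python3 -m crank '{"dp":[[1.8,2.5,0],[1.8,2.5,0],[1.8,2.5,0],[1.8,2.5,0],[1.8,2.5,0],[1.8,2.5,0],[1.8,2.5,0],[1.8,2.5,0],[1.6,2.5,-2],[0,0,-2]],"delta_rot":[[0,0,0],[0,0,0],[0,0,0],[0,0,0],[0,0,0],[0,0,0],[0,0,0],[0,0,0],[0,0,0],[0,0,0]],"claw":[90,90,90,90,90,90,90,90,90,90]}' 25
python3 - <<'E'
from h import *
s=sense();print(s['eef_pos'],s['ee_rot'],s['joints'],s['grip_width'])
p,d=capture('wrist');save('w1.png',p);m=camera_model('wrist');print(m)
for r in pinpoint('wrist','post'): print(r)
p,d=capture('top');save('t3.png',p)
E
```

```text
time_s: 1.75
eef_pos: [299.6, -260.2, 194.7]
ee_rot: [0.0, 0.993, 0.114, 0.0]
force: [0.4, -0.9, 1.3]
grip_width: 0.648
time_s: 2.75
eef_pos: [460.4, -34.1, 154.2]
ee_rot: [0.0, 0.993, 0.116, 0.001]
force: [0.4, -0.8, -1.0]
grip_width: 0.645
[460.37982109 -34.09422757 154.23683386] [4.61815418e-05 9.93280899e-01 1.15725664e-01 7.90364970e-04] [-3.28983631e-01  2.10942903e-01  1.74147821e+00  6.43682705e-04
  1.18770505e+00  1.00960138e+00] 0.6448195301406229
{'fx': 292.3410923825411, 'fy': 292.3410923825411, 'cx': 254.36369870432495, 'cy': 195.0341287474767, 'T_tool_cam': array([[ 1.03640536e-03,  9.53019733e-01,  3.02906444e-01,
         7.81990701e+01],
       [ 9.99999168e-01, -7.55086890e-04, -1.04584038e-03,
         5.05507684e-01],
       [-7.67985832e-04,  3.02907276e-01, -9.53019723e-01,
        -1.79503574e+02],
       [ 0.00000000e+00,  0.00000000e+00,  0.00000000e+00,
         1.00000000e+00]])}
{'centre': [229.5, 166.3], 'p': 0.94}
```

```bash
python3 - <<'E'
from h import *
from scipy.spatial.transform import Rotation as Ro
s=sense();p,d=capture('wrist');save('w2.png',p);m=camera_model('wrist')
q=s['ee_rot'];R=Ro.from_quat([q[1],q[2],q[3],q[0]]).as_matrix()
v,u=np.mgrid[0:384,0:512]
P=np.stack([(u-m['cx'])/m['fx']*d,-(v-m['cy'])/m['fy']*d,-d,np.ones_like(d)],-1)@np.array(m['T_tool_cam']).T
W=P[...,:3]@R.T+s['eef_pos']
h=cv2.cvtColor(p,cv2.COLOR_RGB2HSV)
k=(d>0)&(W[...,2]>84)&(W[...,2]<94)&(np.hypot(W[...,0]-476,W[...,1]+7)<20)
print(k.sum(),W[k].mean(0),W[k].min(0),W[k].max(0))
E
```

```text
276 [477.83103111  -7.30686494  89.59197276] [469.36599358 -15.02568194  84.06338826] [4.85127331e+02 4.01257655e-01 9.20058460e+01]
```

View pics/w1.png

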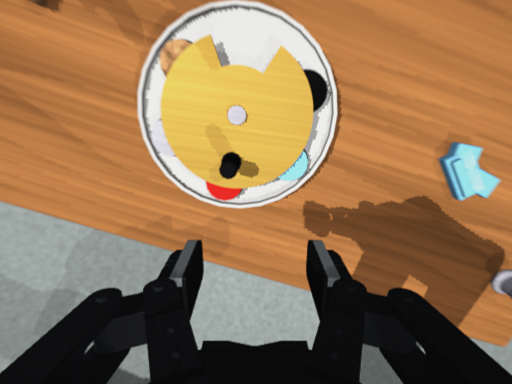

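The wrist view shows the post at (230,165). Its measured position is about (477,-7), with its top at z≈90, and that agrees with the top camera. I move over it and descend.

```bash
python3 -m crank '{"dp":[[0.8,1.35,0],[0.8,1.35,0],[0,0,-2],[0,0,-2],[0,0,-2],[0,0,-2],[0,0,-1.4],[0,0,0]],"delta_rot":[[0,0,0],[0,0,0],[0,0,0],[0,0,0],[0,0,0],[0,0,0],[0,0,0],[0,0,0]],"claw":[90,90,90,90,90,90,90,90]}' 25
python3 - <<'E'
from h import *
s=sense();print(s['eef_pos'],s['force'])
p,d=capture('scene');save('s4.png',p[80:260,120:400].repeat(2,0).repeat(2,1))
E
```

```text
time_s: 3.75
eef_pos: [474.7, -9.9, 60.4]
ee_rot: [-0.0, 0.994, 0.114, -0.001]
force: [0.3, 0.0, 0.4]
grip_width: 0.646
[474.73309672  -9.85614214  60.36821951] [0.30762218 0.00853753 0.43555922]
```

View pics/s4.png

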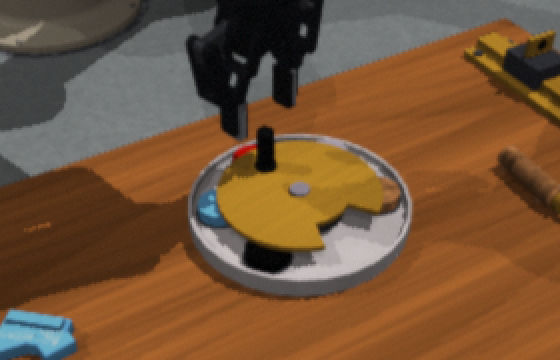

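```bash
python3 - <<'E'
from h import *
s=sense();print(s['eef_pos'],s['grip_width'],s['joints'])
p,d=capture('scene');save('s5.png',p)
for u,v in[(237,146),(238,143),(263,130),(263,127),(240,120),(252,145),(252,155)]:
    print(u,v,p[v,u],d[v,u],np.round(world('scene',(u,v),d[v,u]),1))
p,d=capture('top');save('t5.png',p)
p,d=capture('wrist');save('w5.png',p)
E
```

```text
[475.33084068  -9.89444685  61.33617076] 0.646430580846991 [-2.67948855e-01  3.63631153e-01  1.81217940e+00  1.82783592e-05
  9.65351157e-01  1.07499075e+00]
237 146 [ 8 10 10] 707.6287 [489.5 -45.8 113.5]
238 143 [12 13 14] 708.1187 [487.5 -42.4 116.8]
263 130 [8 7 8] 749.6354 [472.   19.8 108.9]
263 127 [7 4 5] 743.8126 [473.2  19.  116. ]
240 120 [10 11 12] 676.2922 [491.8 -39.6 161.9]
252 145 [10 12 10] 749.2519 [475.2  -6.   90.1]
252 155 [8 7 5] 756.4942 [479.9  -9.6  72.9]
```

View pics/w5.png

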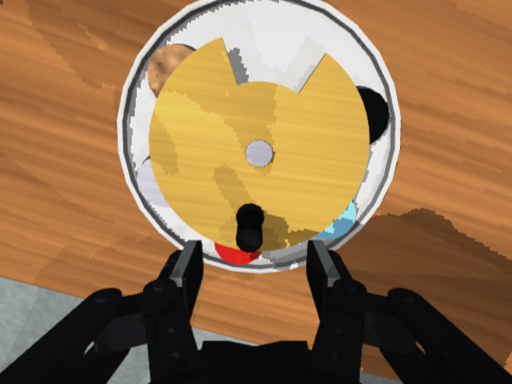

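View pics/t5.png

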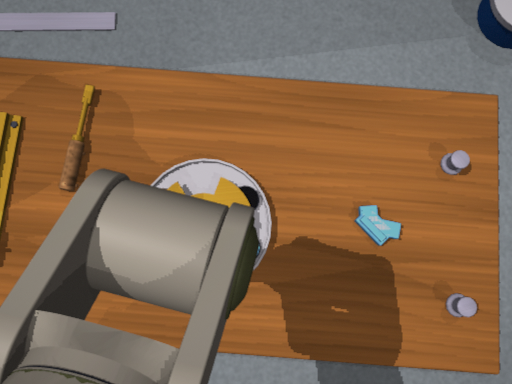

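```bash
cat > wr.py <<'E'
from h import *
from scipy.spatial.transform import Rotation as Ro
def wrist(tag):
    s=sense();p,d=capture('wrist');save(tag+'.png',p);m=camera_model('wrist')
    q=s['ee_rot'];R=Ro.from_quat([q[1],q[2],q[3],q[0]]).as_matrix()
    v,u=np.mgrid[0:384,0:512]
    T=np.array(m['T_tool_cam'])
    P=np.stack([(u-m['cx'])/m['fx']*d,-(v-m['cy'])/m['fy']*d,-d,np.ones_like(d)],-1)@T.T
    W=P[...,:3]@R.T+s['eef_pos']
    def proj(t):
        c=np.linalg.inv(T)@[*t,1]; return m['cx']-m['fx']*c[0]/c[2], m['cy']+m['fy']*c[1]/c[2]
    return s,p,d,P[...,:3],W,proj
E
python3 - <<'E'
from wr import *
s,p,d,P,W,proj=wrist('w6')
print(s['eef_pos'],[np.round(proj(t),1) for t in([0,0,0],[0,0,-19],[0,27,-8],[0,-27,-8])])
for u,v in[(250,210),(250,240),(190,250),(195,245),(315,250),(260,153),(200,130),(170,190)]: print(u,v,p[v,u],np.round(P[v,u],1),np.round(W[v,u],1))
E
```

```text
[475.874638    -9.76316634  61.95391958] [array([253.3, 225.3]), array([253.2, 237.9]), array([295.4, 230.3]), array([211.1, 230.3])]
250 210 [5 6 7] [10.  -2.2  2.4] [485.1  -5.4  59.5]
250 240 [20 20 22] [  3.1  -1.8 -28. ] [478.4  -7.3  90. ]
190 250 [74 78 79] [ 11.4 -29.8 -55.3] [480.1  21.9 117.3]
195 245 [34 36 37] [ 11.2 -28.5 -49.9] [480.2  20.6 111.9]
315 250 [16 17 17] [ 11.1  29.5 -54.8] [493.3 -36.  116.8]
260 153 [186 183 194] [47.   4.3  8.1] [522.6  -3.3  54. ]
200 130 [233 196  90] [ 61.2 -34.1  11.1] [527.8  37.3  51. ]
170 190 [223 181  82] [ 21.2 -56.6  10.9] [483.8  50.2  51. ]
```

The images disagree with the stated tool frame. Both the scene and wrist depths put the fingertips at z≈110, about 48 mm behind the reported TCP (z 61) and above the post top (z 90). I test this by closing.

```bash
python3 -m crank '{"dp":[[0,0,0],[0,0,0],[0,0,0],[0,0,0],[0,0,0]],"delta_rot":[[0,0,0],[0,0,0],[0,0,0],[0,0,0],[0,0,0]],"claw":[190,190,190,190,190]}' 20
python3 - <<'E'
from wr import *
s,p,d,P,W,proj=wrist('w7')
print(s['eef_pos'],s['grip_width'],s['force'])
# lowest finger points: dark pix with |x|<25 tool and z between
k=(d>0)&(np.abs(P[...,0])<25)&(np.abs(P[...,1])<45)&(P[...,2]<-35)&(P[...,2]>-75)
print(k.sum(),P[k].max(0),P[k].min(0))
p,d=capture('scene');save('s7.png',p[80:260,120:400].repeat(2,0).repeat(2,1))
E
```

```text
time_s: 4.5
eef_pos: [475.1, -9.3, 60.6]
ee_rot: [0.0, 0.993, 0.114, 0.0]
force: [-0.8, -0.5, 0.0]
grip_width: 0.255
[475.07630718  -9.34034901  60.60967292] 0.25470212336271425 [-0.77464655 -0.4592929   0.00190519]
2634 [ 12.37779131  25.35714873 -37.79044791] [-11.42186847 -23.72461395 -74.98406667]
```

View pics/w7.png

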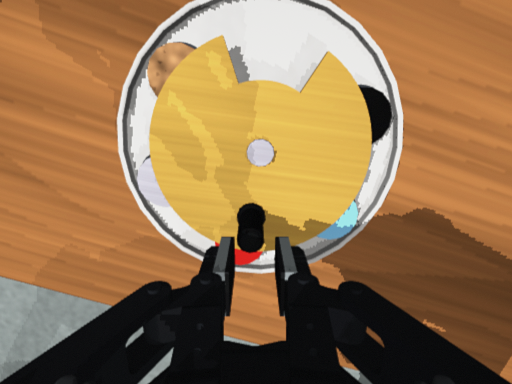

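View pics/s7.png

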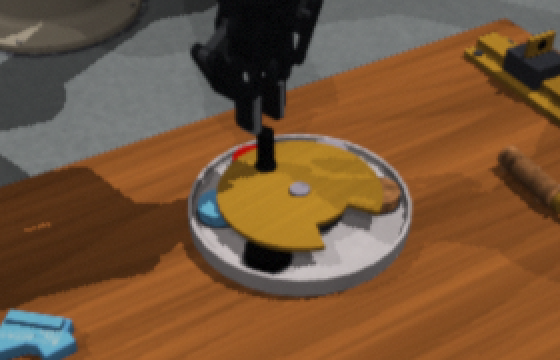

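```bash
python3 -m crank '{"dp":[[0,0,0],[0,0,0],[0,0,0],[0,0,0]],"delta_rot":[[0,0,0],[0,0,0],[0,0,0],[0,0,0]],"claw":[245,245,245,245]}' 20
python3 - <<'E'
from wr import *
s,p,d,P,W,proj=wrist('w8')
print(s['eef_pos'],s['grip_width'],s['force'])
k=(d>0)&(np.abs(P[...,0])<25)&(np.abs(P[...,1])<25)&(P[...,2]<-30)&(P[...,2]>-75)
print(k.sum(),P[k].max(0),P[k].min(0)); t=k&(P[...,2]>-45); print(P[t].mean(0),P[t].min(0),P[t].max(0))
E
```

```text
time_s: 5.0
eef_pos: [475.1, -9.3, 60.6]
ee_rot: [0.0, 0.993, 0.114, 0.0]
force: [0.8, 0.7, 0.4]
grip_width: 0.039
[475.06949035  -9.33214251  60.59504763] 0.039184075162748654 [0.80348205 0.69320584 0.36492428]
2246 [ 12.28914456  16.03794162 -30.02712684] [-11.59372237 -14.47290667 -74.97952201]
[  9.14041746   0.77867195 -40.72729237] [ -3.36431603 -12.82481481 -44.98035221] [ 11.95369416  14.36892323 -30.02712684]
```

The fingers shut to 3 mm with no contact, so the real tips are about 38 mm behind the reported TCP. I reopen, centre on the post and go down about 29 mm, checking force.

```bash
python3 -m crank '{"dp":[[0.2,0.2,0],[0,0,0],[0,0,0],[0,0,0],[0,0,-0.5],[0,0,-0.7],[0,0,-0.7],[0,0,0]],"delta_rot":[[0,0,0],[0,0,0],[0,0,0],[0,0,0],[0,0,0],[0,0,0],[0,0,0],[0,0,0]],"claw":[120,120,120,120,120,120,120,120]}' 25
python3 -m crank '{"dp":[[0,0,-0.5],[0,0,-0.5],[0,0,0]],"delta_rot":[[0,0,0],[0,0,0],[0,0,0]],"claw":[120,120,120]}' 25
python3 - <<'E'
from wr import *
s,p,d,P,W,proj=wrist('w9')
print(s['eef_pos'],s['grip_width'],s['force'])
p,d=capture('scene');save('s9.png',p[80:260,120:400].repeat(2,0).repeat(2,1))
E
```

```text
time_s: 5.85
eef_pos: [476.3, -7.1, 40.4]
ee_rot: [-0.0, 0.993, 0.114, -0.001]
force: [-0.8, 0.0, -0.3]
grip_width: 0.524
time_s: 6.15
eef_pos: [476.7, -7.2, 30.9]
ee_rot: [-0.0, 0.993, 0.114, -0.001]
force: [-0.2, 0.9, 0.4]
grip_width: 0.532
[476.66178739  -7.23239931  30.92320842] 0.5321797149630763 [-0.20069533  0.8690891   0.4400572 ]
```

View pics/w9.png

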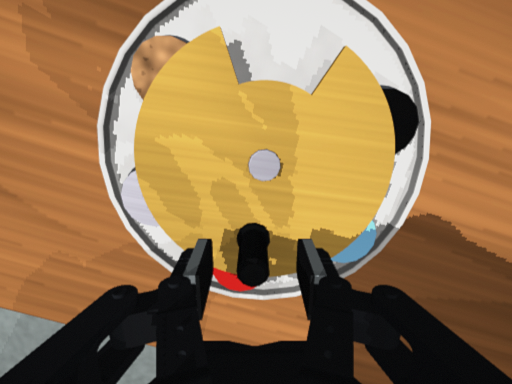

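View pics/s9.png

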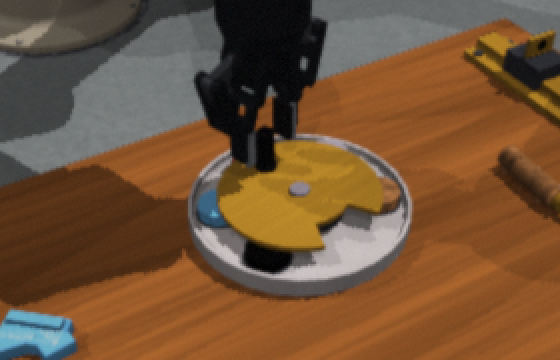

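The fingers now straddle the post at (253,245) in the wrist view. I close.

```bash
python3 -m crank '{"dp":[[0,0,-0.4],[0,0,0],[0,0,0],[0,0,0],[0,0,0]],"delta_rot":[[0,0,0],[0,0,0],[0,0,0],[0,0,0],[0,0,0]],"claw":[255,255,255,255,255]}' 25
python3 - <<'E'
from wr import *
s,p,d,P,W,proj=wrist('w10')
print(s['eef_pos'],s['grip_width'],s['force'])
th=np.radians(np.linspace(186,60.6,13)); q=45*np.c_[np.cos(th),np.sin(th)]
print(np.round(np.diff(q,axis=0)/10,2).tolist())
E
```

```text
time_s: 6.75
eef_pos: [476.8, -7.2, 27.4]
ee_rot: [-0.0, 0.993, 0.114, -0.0]
force: [-0.3, 0.5, -4.0]
grip_width: 0.174
[476.7712702   -7.22443446  27.37747052] 0.1737127088115466 [-0.26943498  0.54971463 -4.03827948]
[[-0.01, 0.82], [0.14, 0.81], [0.28, 0.77], [0.42, 0.71], [0.54, 0.62], [0.64, 0.51], [0.72, 0.39], [0.78, 0.25], [0.81, 0.1], [0.82, -0.05], [0.8, -0.19], [0.75, -0.34]]
```

```bash
python3 -m crank '{"dp":[[0,0.4,0],[0,0.42,0],[0.14,0.81,0],[0.28,0.77,0],[0.42,0.71,0],[0.54,0.62,0],[0,0,0]],"delta_rot":[[0,0,0],[0,0,0],[0,0,0],[0,0,0],[0,0,0],[0,0,0],[0,0,0]],"claw":[255,255,255,255,255,255,255]}' 25
python3 - <<'E'
from wr import *
s,p,d,P,W,proj=wrist('w11')
print(s['eef_pos'],s['grip_width'],s['force'])
E
```

```text
time_s: 7.5
eef_pos: [491.3, 29.8, 27.7]
ee_rot: [0.001, 0.993, 0.114, 0.0]
force: [-0.5, -4.0, -1.4]
grip_width: 0.175
[491.31061047  29.76269123  27.70856787] 0.17458465585095864 [-0.51840253 -3.98152947 -1.4469429 ]
```

View pics/w11.png

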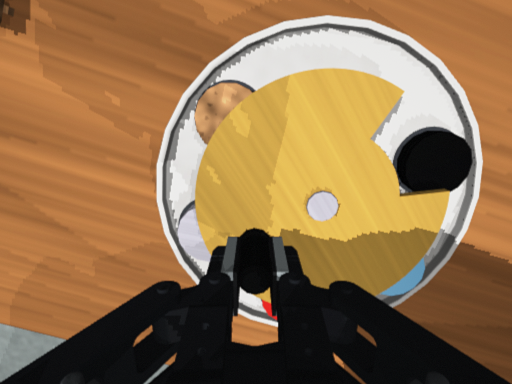

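The cover turns with the post, and the notch is now over the black iron at about (430,160). I continue.

```bash
python3 -m crank '{"dp":[[0.64,0.51,0],[0.72,0.39,0],[0.78,0.25,0],[0.81,0.1,0],[0.82,-0.05,0],[0.8,-0.19,0],[0.4,-0.15,0],[0,0,0],[0,0,0]],"delta_rot":[[0,0,0],[0,0,0],[0,0,0],[0,0,0],[0,0,0],[0,0,0],[0,0,0],[0,0,0],[0,0,0]],"claw":[255,255,255,255,255,255,255,255,255]}' 25
cat > ang.py <<'E'
from wr import *
import sys
from scipy.optimize import least_squares
def ang(tag):
    s,p,d,P,W,proj=wrist(tag); print(s['time_s'],s['eef_pos'],s['grip_width'],s['force'])
    h=cv2.cvtColor(p,cv2.COLOR_RGB2HSV)
    brass=(d>0)&(h[...,0]>17)&(h[...,0]<30)&(h[...,1]>110)&(np.abs(W[...,2]-50)<4)
    print('n',brass.sum())
    blue=(d>0)&(h[...,0]>85)&(h[...,0]<110)&(h[...,1]>50)&(np.hypot(W[...,0]-482,W[...,1]+64)<45)&(W[...,2]>38)&(W[...,2]<52)
    grey=(d>0)&(np.abs(W[...,2]-53)<1.5)&(h[...,1]<60)&(np.hypot(W[...,0]-520,W[...,1]+2)<12)
    print('nut',grey.sum(),W[grey].mean(0)); Q=W[brass][:,:2]
    e=max(cv2.findContours(brass.astype(np.uint8),0,cv2.CHAIN_APPROX_NONE)[0],key=len)[:,0]
    E=np.array([W[b,a,:2] for a,b in e])
    r=least_squares(lambda x:np.hypot(E[:,0]-x[0],E[:,1]-x[1])-72,[520,-2],loss='cauchy',f_scale=1.)
    C=r.x; print('C',C)
    A=np.degrees(np.arctan2(*(E-C).T[::-1])); R=np.hypot(*(E-C).T)
    n=(R>46)&(R<66); o=np.argsort(A[n]); print(' '.join(f'{a:.0f}:{b:.0f}' for a,b in zip(A[n][o],R[n][o])))
    if blue.sum()>50:
        B=W[blue][:,:2]; print('blue mean',B.mean(0),np.median(W[blue][:,2]))
        c=max(cv2.findContours(blue.astype(np.uint8),0,cv2.CHAIN_APPROX_NONE)[0],key=len)
        ee=np.array([W[b,a,:2] for a,b in c[:,0]]); 
        rb=least_squares(lambda x:np.hypot(ee[:,0]-x[0],ee[:,1]-x[1])-19,[486,-62],loss='cauchy',f_scale=1.)
        print('blue centre',rb.x,'dir',np.degrees(np.arctan2(*(rb.x-C)[::-1])),np.hypot(*(rb.x-C)))
ang(sys.argv[1])
E
python3 ang.py w12
```

```text
time_s: 8.45
eef_pos: [541.0, 43.9, 27.7]
ee_rot: [-0.004, 0.994, 0.113, 0.001]
force: [4.7, 30.0, -1.0]
grip_width: 0.173
8.45 [540.99634593  43.85310218  27.72644941] 0.1725624096900633 [ 4.66618038 29.9509927  -0.96353559]
n 19557
nut 289 [526.02450634  -2.18404509  53.05538757]
C [521.7160751   -2.92587689]
-77:58 -77:55 -77:64 -77:65 -77:61 -77:62 -77:54 -76:59 -76:62 -76:61 -76:65 -76:57 -76:53 -76:63 -76:60 -76:56 -76:66 -76:65 -76:47 -76:58 -76:55 -76:50 -76:58 -76:49 -76:54 -76:51 -76:48 -75:47 -75:46 -75:52 -75:50 -75:51 -75:49 65:46 65:47 65:48 66:50 66:49 66:48 66:51 66:50 67:51 68:51 68:51 69:52 70:52 70:58 70:58 70:59 70:53 70:59 70:57 70:53 71:60 71:61 71:54 71:54 71:57 71:57 71:61 72:61 72:62 72:62 72:56 72:64 72:54 72:63 73:64 73:56 73:56 73:64 74:55 74:55 74:64 74:54 74:55 74:65 75:55 75:65 76:64 77:64 77:64 78:63 78:64 79:64 79:65 79:64 79:65 80:66
blue mean [489.38177995 -55.22633326] 43.63603717358824
blue centre [498.81110903 -61.99227698] dir -111.19546305529086 63.352009354999566
```

View pics/w12.png

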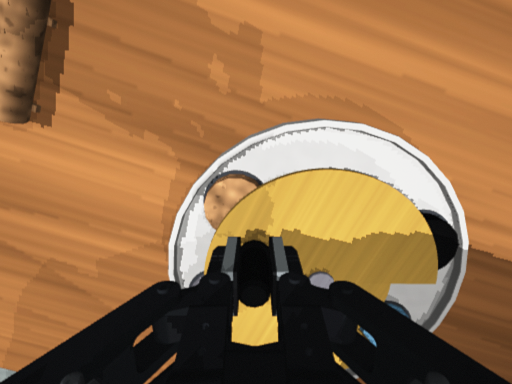

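```bash
python3 - <<'E'
from wr import *
s,p,d,P,W,proj=wrist('w13')
print(s['time_s'],s['eef_pos'],s['force'],s['wrist_torque'],s['ee_rot'],s['joints'])
for v in range(236,312,6): print(v,p[v,255],np.round(P[v,255],1),np.round(W[v,255],1))
p,d=capture('scene');save('s13.png',p[80:260,120:400].repeat(2,0).repeat(2,1))
E
```

```text
8.5 [540.97073493  43.84667531  27.73454101] [ 4.8387211  30.33307473 -1.18673854] [ 4.6807055  -0.74796699 -0.4101355 ] [-0.0040674   0.99353995  0.11340129  0.00140662] [-0.13980931  0.53797441  1.63887376  0.01044445  0.96408646  1.19774109]
236 [96 74 33] [  3.3   1.1 -23.2] [544.4  43.3  50.9]
242 [8 8 8] [  0.8   1.1 -26. ] [541.9  42.8  53.7]
248 [5 4 4] [ -1.5   1.1 -29. ] [539.7  42.2  56.7]
254 [5 6 6] [ -1.6   1.  -35.7] [539.6  42.2  63.4]
260 [8 9 8] [ -2.    1.  -41.4] [539.1  42.   69.1]
266 [5 6 7] [ -1.9   1.  -47.6] [539.2  42.   75.3]
272 [7 6 8] [ -1.7   1.  -53.5] [539.4  42.   81.2]
278 [6 7 8] [ -1.    1.  -59.7] [540.1  42.2  87.4]
284 [ 9  9 10] [ -3.2   1.  -61.3] [538.   41.7  89. ]
290 [14 13 14] [ -6.1   1.  -61.9] [535.2  41.   89.6]
296 [10 11 12] [ -9.1   1.  -62.3] [532.2  40.3  90. ]
302 [11 13 13] [-12.    1.  -62.9] [529.4  39.6  90.6]
308 [225 180  82] [-48.1   1.2 -22.2] [494.3  31.7  49.8]
```

View pics/s13.png

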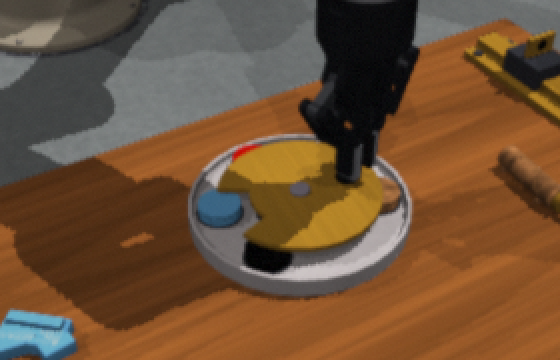

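The post stopped following over the last part. It slid about 9 mm along the pads because the jaws had become radial, and it now sits near (532,41), leaving the notch at about -102°. I release, turn the jaws to the tangential direction (+57°), and regrip.

```bash
python3 -m crank '{"dp":[[0,0.25,0],[0,0,0],[0,0,0],[-0.5,0,0],[-0.4,0,0],[0,0,0]],"delta_rot":[[0,0,0],[0,0,0],[0,0,0],[0,0,0],[0,0,0],[0,0,0]],"claw":[110,110,110,110,110,110]}' 25
python3 -m crank '{"dp":[[0,0,0],[0,0,0],[0,0,0],[0,0,0],[0,0,0],[0,0,0],[0,0,0],[0,0,0]],"delta_rot":[[0,0,8],[0,0,8],[0,0,8],[0,0,8],[0,0,8],[0,0,8],[0,0,8],[0,0,0]],"claw":[110,110,110,110,110,110,110,110]}' 25
python3 ang.py w14
```

```text
time_s: 9.2
eef_pos: [531.0, 40.9, 27.6]
ee_rot: [-0.0, 0.993, 0.114, -0.0]
force: [0.1, -0.0, 0.2]
grip_width: 0.57
time_s: 10.0
eef_pos: [531.6, 41.0, 27.6]
ee_rot: [0.0, 0.823, 0.568, 0.0]
force: [0.3, -0.0, 0.5]
grip_width: 0.567
10.0 [531.57588834  40.96529959  27.63428559] 0.5667687654106767 [ 0.27106744 -0.03638821  0.45428103]
n 16621
nut 508 [522.37976221  -1.96842492  53.2015573 ]
C [521.98896922  -3.12481117]
-180:47 -179:47 -178:46 -176:47 -176:47 -175:48 -174:49 -173:48 -172:48 -171:49 -171:49 -170:49 -168:50 -168:50 -168:50 -166:51 -165:51 -165:51 -164:51 -164:49 -164:52 -163:51 -163:52 -163:49 -163:52 -163:53 -162:49 -162:47 -162:48 -162:46 -160:47 -14:66 -14:65 -13:64 -13:64 -13:62 -12:63 -12:60 -12:62 -12:62 -11:60 -11:60 -11:60 -9:60 -8:59 -8:59 -7:59 -6:58 -5:57 -4:57 -4:57 -3:56 -3:55 -2:56 -2:54 -1:55 -0:53 0:54 1:53 2:53 3:53 3:53 4:53 5:53 7:53 7:53 8:53 9:53 10:53 11:53 12:53 12:53 14:53 14:53 15:53 16:53 17:54 17:53 18:54 18:54 19:54 20:54 20:54 21:54 22:54 23:54 24:54 25:54 25:53 26:53 27:53 27:52 27:51 28:52 28:51 29:51 30:52 31:52 31:52 32:53 32:53 33:53 34:53 35:54 35:54 36:54 37:54 37:53 38:53 39:53 39:53 39:52 40:52 41:51 41:46 42:53 42:52 42:47 42:51 42:50 42:48 42:47 43:50 43:49 43:49 44:50 106:56 106:54 106:55 106:57 106:56 107:54 107:54 107:57 107:57 108:58 108:53 108:52 108:58 108:52 109:59 109:52 109:60 109:59 109:51 110:50 110:60 110:50 110:49 110:60 111:49 111:61 111:61 112:48 112:61 112:48 113:61 113:47 113:61 114:47 114:46 114:61 115:60 116:60 116:60 116:60 118:59 119:59 119:60 119:60 120:61 120:61 120:62 120:62 121:62 122:62 124:62 124:63 124:63 125:63 126:63 127:63 127:63 127:63 128:63 129:63 130:63 131:63 131:63 132:63 132:63 134:63 134:63 135:63 136:63 136:63 137:63 138:63 138:64 139:63 141:64 141:64 142:64 142:64 142:65 143:65 143:66 179:46
```

View pics/w14.png

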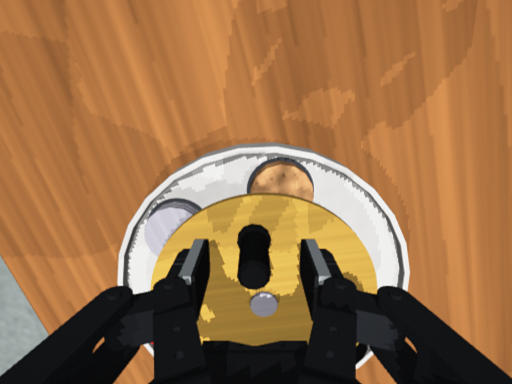

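```bash
python3 -m crank '{"dp":[[0,0,0],[0,0,0],[0,0,0],[0,0,0],[0.43,-0.12,0],[0.42,-0.16,0],[0.39,-0.19,0],[0,0,0],[0,0,0]],"delta_rot":[[0,0,0],[0,0,0],[0,0,0],[0,0,0],[0,0,-5],[0,0,-6],[0,0,-6],[0,0,0],[0,0,0]],"claw":[255,255,255,255,255,255,255,255,255]}' 25
python3 - <<'E'
from wr import *
print(sense()['eef_pos'],sense()['force'])
p,d=capture('scene');save('s15.png',p[80:260,120:400].repeat(2,0).repeat(2,1))
p,d=capture('top');save('t15.png',p)
E
```

```text
time_s: 10.95
eef_pos: [543.8, 36.2, 27.7]
ee_rot: [0.0, 0.898, 0.44, -0.0]
force: [-1.6, -2.0, 3.2]
grip_width: 0.177
[543.81147691  36.23032098  27.66074624] [-1.62878521 -1.99189086  3.16136561]
```

View pics/s15.png

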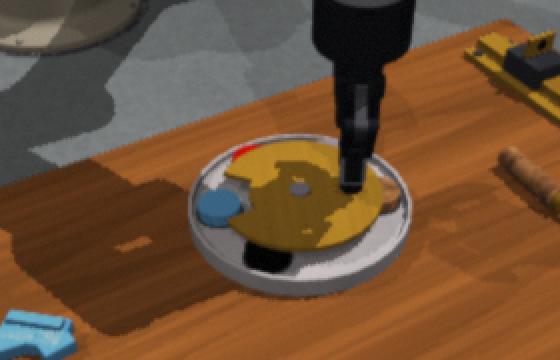

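View pics/t15.png

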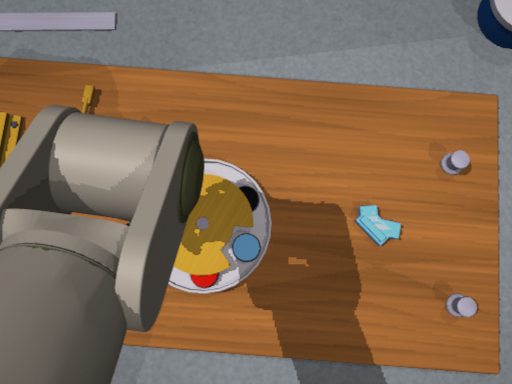

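```bash
cat > nt.py <<'E'
from h import *
import sys
from scipy.optimize import least_squares
def sol(tag,C=np.array([520.3,-2.0])):
    p,d=capture('top'); save(tag+'.png',p); h=cv2.cvtColor(p,cv2.COLOR_RGB2HSV)
    cv2.imwrite('pics/'+tag+'_z.png',cv2.resize(cv2.cvtColor(p,cv2.COLOR_RGB2BGR)[140:310,110:300],None,fx=3.4,fy=3.4,interpolation=cv2.INTER_CUBIC))
    v,u=np.mgrid[0:384,0:512]
    def plane(z): return np.array([onplane('top',(a,b),z)[:2] for a,b in zip(u.ravel(),v.ravel())]).reshape(384,512,2)
    W=plane(49.5)
    # sample brass along radii at angles (polar unwrap), R 48..66
    hue=(h[...,0]>15)&(h[...,0]<30)&(h[...,1]>150)
    from scipy.interpolate import griddata
    m=camera_model('top'); Ti=np.linalg.inv(np.array(m['cam_to_world']))
    def px(x,y,z):
        c=Ti@[x,y,z,1]; return m['cx']+m['fx']*c[0]/-c[2], m['cy']-m['fy']*c[1]/-c[2]
    big=cv2.GaussianBlur(hue.astype(np.float32),(0,0),0.6)
    ed=[]
    for R in range(48,67,3):
        a=np.arange(-170,-60,0.25); pp=np.array([px(C[0]+R*np.cos(np.radians(t)),C[1]+R*np.sin(np.radians(t)),49.5) for t in a],np.float32)
        val=cv2.remap(big,pp[:,0].reshape(1,-1),pp[:,1].reshape(1,-1),cv2.INTER_LINEAR)[0]
        lo=a[val<0.5]; ed.append((R,lo.min(),lo.max(),(lo.min()+lo.max())/2))
    ed=np.array(ed); print(np.round(ed,1)); print('notch mid',np.median(ed[:,3]))
    blue=(h[...,0]>85)&(h[...,0]<118)&(h[...,1]>70)&(np.hypot(W[...,0]-486,W[...,1]+63)<40)
    n,l,s,_=cv2.connectedComponentsWithStats(blue.astype(np.uint8)); i=1+np.argmax(s[1:,4])
    Z=plane(44.5); cs=max(cv2.findContours((l==i).astype(np.uint8),0,cv2.CHAIN_APPROX_NONE)[0],key=len)[:,0]
    E=np.array([Z[b,a] for a,b in cs]); r=least_squares(lambda x:np.hypot(E[:,0]-x[0],E[:,1]-x[1])-x[2],[486,-62,19],loss='soft_l1')
    b=r.x[:2]; print('blue',r.x,'R',np.hypot(*(b-C)),'dir',np.degrees(np.arctan2(*(b-C)[::-1])), s[i,4])
sol(sys.argv[1])
E
python3 nt.py n16
```

```text
[[  48.  -146.8  -94.5 -120.6]
 [  51.  -147.2  -94.5 -120.9]
 [  54.  -146.8  -94.2 -120.5]
 [  57.  -146.8  -94.  -120.4]
 [  60.  -147.   -93.8 -120.4]
 [  63.  -146.8  -94.8 -120.8]
 [  66.  -147.   -94.8 -120.9]]
notch mid -120.625
blue [486.17443706 -63.08007636  18.81244511] R 69.9666332947016 dir -119.19218117373232 594
```

View pics/n16_z.png

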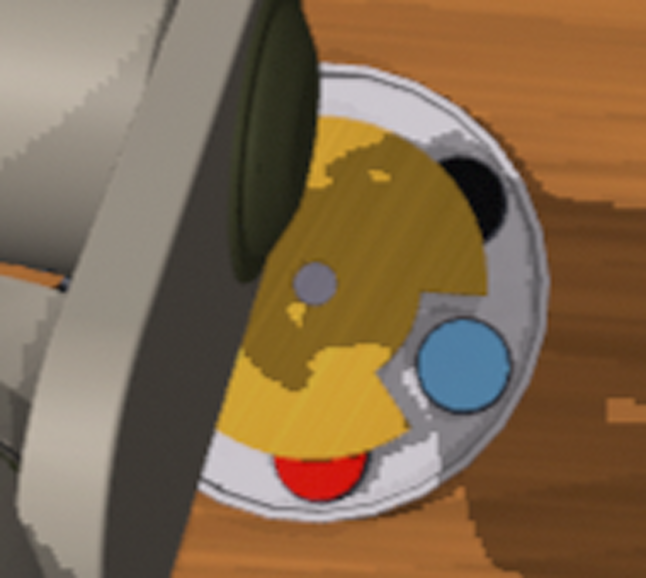

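The notch middle is at -120.6° and blue is at -119.2°, with clear floor on both sides of the disc. I trim 1.4° back and then let go.

```bash
python3 -m crank '{"dp":[[-0.1,0.06,0],[0,0,0],[0,0,0]],"delta_rot":[[0,0,0],[0,0,0],[0,0,0]],"claw":[255,255,255]}' 25
python3 nt.py n17
```

```text
time_s: 11.4
eef_pos: [543.1, 36.6, 27.7]
ee_rot: [0.0, 0.898, 0.439, 0.0]
force: [-0.6, -4.3, 2.4]
grip_width: 0.178
[[  48.  -145.5  -93.  -119.2]
 [  51.  -146.   -92.8 -119.4]
 [  54.  -145.5  -92.8 -119.1]
 [  57.  -145.8  -92.5 -119.1]
 [  60.  -145.5  -92.5 -119. ]
 [  63.  -145.8  -93.8 -119.8]
 [  66.  -146.   -93.5 -119.8]]
notch mid -119.25
blue [486.20637286 -63.06790464  18.79534275] R 69.94043457868031 dir -119.1742053252633 593
```

Aligned. I let go, rise straight up and move clear.

```bash
python3 -m crank '{"dp":[[0,0,0],[0,0,0],[0,0,0],[0,0,0],[0,0,1],[0,0,2],[0,0,3],[0,0,3],[0,0,3]],"delta_rot":[[0,0,0],[0,0,0],[0,0,0],[0,0,0],[0,0,0],[0,0,0],[0,0,0],[0,0,0],[0,0,0]],"claw":[110,110,110,110,110,110,110,110,110]}' 25
python3 -m crank '{"dp":[[-1,-3,1],[-1,-4,0],[-1,-4,0],[-1,-4,0],[-1,-4,0],[-1,-4,0],[-1,-4,0],[-1,-4,0],[0,0,0],[0,0,0]],"delta_rot":[[0,0,0],[0,0,0],[0,0,0],[0,0,0],[0,0,0],[0,0,0],[0,0,0],[0,0,0],[0,0,0],[0,0,0]],"claw":[110,110,110,110,110,110,110,110,110,110]}' 25
python3 nt.py n18; python3 -c "
from h import *
p,d=capture('scene');save('s18.png',p)"
```

```text
time_s: 12.35
eef_pos: [542.9, 37.1, 149.6]
ee_rot: [0.0, 0.898, 0.439, 0.0]
force: [0.1, -0.2, 0.2]
grip_width: 0.568
time_s: 13.35
eef_pos: [462.8, -273.4, 158.1]
ee_rot: [0.0, 0.899, 0.439, 0.0]
force: [0.7, 0.4, -0.3]
grip_width: 0.572
[[  48.  -145.5  -93.  -119.2]
 [  51.  -146.   -92.8 -119.4]
 [  54.  -145.5  -92.8 -119.1]
 [  57.  -145.8  -94.  -119.9]
 [  60.  -145.5  -93.8 -119.6]
 [  63.  -145.8  -93.8 -119.8]
 [  66.  -146.   -93.5 -119.8]]
notch mid -119.625
blue [486.17514326 -63.14994791  18.70708918] R 70.02729451926874 dir -119.1637934338939 588
```

View pics/n18.png

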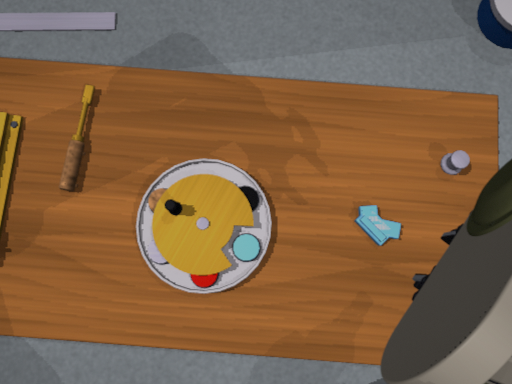

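View pics/s18.png

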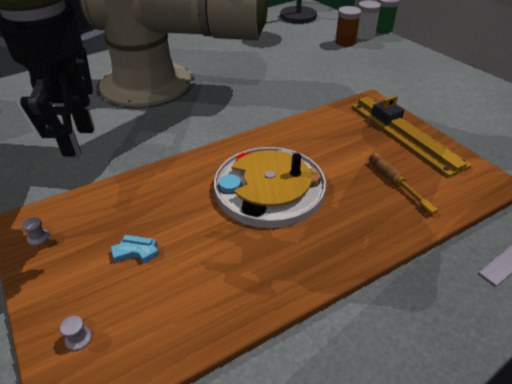

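The top view shows the notch with the blue stack centred in it at (246,247) and the post free at (173,207). The glass is still at (378,225), and the arm is clear of everything. I hand in.

```bash
python3 -c "
from rig import *
print(sense()['force'],sense()['time_s']); print(finish_job())"
```

```text
Traceback (most recent call last):
  File "scipy/spatial/_ckdtree.pyx", line 11, in init scipy.spatial._ckdtree
  File "nt.py", line 1, in <module>
    from h import *
  File "h.py", line 4, in <module>
    _cm=functools.lru_cache(None)(camera_model)
                                  ^^^^^^^^^^^^
NameError: name 'camera_model' is not defined
```

My helper `nt.py` clashes with the stdlib name `nt`. I rename it and retry.

```bash
mv nt.py notch.py; rm -rf __pycache__; python3 - <<'E'
from rig import *
s=sense();print(s['force'],s['time_s']); print(finish_job())
E
```

```text
[ 0.20687965 -0.05020576  0.91341294] 13.45
the job is handed in; nothing more can be done
None
```

The cover is turned so the notch sits over the pale blue lens blanks. I let go of the post and handed the job in at 13.45 s.

**Last checks:** after letting go, the top camera put the notch middle at about -119.6° and the blue stack at -119.2°. That is within half a degree, with clear floor on both sides of the disc. The broken glass looked unmoved at pixel (378,225), and the arm was well clear with almost no force on the wrist.

**What disagreed or went wrong on the way:**
- **Fingertips:** both depth views put them about 38–48 mm behind the reported TCP, depending on how far the jaws were open. A test closure shut on nothing, so I went about 33 mm lower to grip the post.
- **First turn:** the post slid along the pads for the last part and the wrist force reached about 30 N, under the 120 N limit. I let go, turned the jaws to line up with the motion, gripped again and finished the turn, with a 1.4° trim at the end.
- **Hand-in script:** the first try failed because one of my helper files had the same name as a Python module. I renamed it and the second try went through.

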